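# Push-fit silencer into the air manifold

## Task

Take the blue silencer out of its grey rack and push its stem straight down into the open push-fit port of the air manifold until it clicks and locks; the lock sits at a different depth each time, so go by feel and press with no more than about 20 N. Then prove the lock with a gentle upward tug of about 10 N on the silencer, held for half a second, and let go, leaving it locked in the port. Leave the things lying round the work where they are.

Things in the scene. Friction and masses are not known exactly. Their poses are not given: they have to be found in the camera images.
- silencer_head (a point): Loose silencer, about 0.08 kg: a square blue plastic head 24 x 24 mm wide and 40 mm tall with a brass dome (8 mm) on top and a round white stem below. This point is the centre of the head: 20 mm above the head's underside, 82 mm above the stem's nose. z points up along the stem axis, x and y are square to the head's flat sides (either pair may be gripped).
- silencer_nose (a point): Tip of the silencer's stem, on its axis. The stem is 62 mm long and 12 mm in diameter; its nose is a cone (6 mm to 12 mm diameter over 8 mm), and 13 to 22 mm above the tip runs a narrow groove, 6.8 mm in diameter, into which the claws of the port snap.
- rack: Fixed grey block 60 x 60 mm, 66 mm high, origin at the centre of its underside. The silencer's stem hangs in its 15 mm hole (64 mm deep); the head's underside rests on the block's top.
- manifold: Fixed aluminium bar 56 x 160 x 20 mm (long along its y), origin at the centre of its underside; two black square ports (34 x 34 mm, 90 mm apart) stand upright on it, each with an orange ring at the top. Either one may be the open one.
- port_mouth (a point): The open port: centre of the top of its orange ring, z up, 86 mm above the bench. The ring is 26 mm outside, 16 mm inside, 4 mm high; the bore below is 14 mm in diameter. When locked, the stem's nose is somewhere from 34 to 50 mm below this point (it differs each time and cannot be seen), so the head's underside stays 12 to 28 mm above it.
- port: The open port as a whole, origin at the centre of its underside, 66 mm below the mouth. Two opposite spring claws inside let the stem pass with about 4 to 11 N, then snap into its groove. Right at the lock the nose meets a spring seat: a steady push of 16 to 20 N is held only when the stem is locked and on the seat.
- claw0 (a joint): How far one of the two claws inside the open port is spread, m: 0 at rest or snapped into the groove, about 0.0017 while the full stem passes it. Hidden from sight.
- claw2 (a joint): The same for the opposite claw.
- seat (a joint): How far the spring seat at the end of the open port is pressed down, m: 0 untouched, about 0.0003 at the lock, then 1 mm for each 12 N, about 0.0015 at 20 N. Hidden from sight.
- collet (a joint): How far the claws are drawn up together by the stem, m: 0 at rest (held down by about 4 N of spring), up to 0.0002 when the silencer sits locked and free; an upward tug of 5 N gives about 0.0004, of 10 N about 0.0007, then 1 mm for each 8 N more. Hidden from sight.
- blanked_port: The other port of the manifold, closed by a fixed round white plug 22 mm in diameter that stands 12 mm above its orange ring. Origin at the centre of its underside. Not to be used.
- flux_bottle: Bystander: small white dropper bottle with a black cap, 30 x 30 x 74 mm, standing; origin at the centre of its underside.
- film_tape: Bystander: roll of amber tape lying flat, 56 mm across and 15 mm high; origin at the centre of its underside.
- battery: Bystander: block battery, black and orange, 26 x 49 x 17 mm, lying; origin at the centre of its underside.
- side_cutters: Bystander: flush cutters with red handles, 41 x 104 x 12 mm, lying; origin at the centre of the underside.
- silencer: Body of the silencer; its origin is the tip of the stem's nose, z up along the stem.
Things that resemble listed ones, but are neither listed nor needed, are in the scene too. Several things look just like the silencer: the one meant starts nearest to the robot's base.

How it is judged (in metres and radians):
On the way, in this order (a step that is already met when the one before it is completed fails the run):
1. the stem is pushed into the open port until the claws have snapped into its groove (horizontal distance between silencer_nose and port_mouth below 0.004 m and value of joint each of claw0, claw2 below 0.0011 m and value of joint seat above 0.0001 m), for 0.1 s.
2. the locked silencer is tugged upward so that the collet is drawn up more than 0.4 mm (about 5 N), for 0.2 s (horizontal distance between silencer_nose and port_mouth below 0.004 m and value of joint each of claw0, claw2 below 0.0011 m and value of joint collet above 0.0004 m), for 0.2 s.
At the end, for the whole second after the job is handed in: The silencer stands in the open port, within 4 mm of its axis and 0.15 rad of upright, nose on the spring seat (pressed down by more than 0.1 mm), both claws closed in its groove (spread under 1.1 mm), the collet back down (under 0.35 mm) and the silencer at rest (all of step 1 and value of joint collet below 0.00035 m and angle between silencer_head's own z axis and vertical below 0.15 rad and linear speed of silencer below 0.01 m/s); the robot touches nothing.
It fails at once if the stem is pressed so hard (about 29 N) that the seat goes down more than 2.3 mm (value of joint seat above 0.0023 m).
It fails at once if the tug is so hard (about 20 N) that the collet is drawn up more than 1.9 mm (value of joint collet above 0.0019 m).
It fails at once if the silencer is pushed against the port's housing with more than 30 N (contact force between silencer and port above 30 N).
It fails at once if the flux bottle, tape, battery or side cutters are moved more than 20 mm (distance of any of flux_bottle, film_tape, battery, side_cutters from where it was at the start of the episode above 0.02 m).
It also fails if it takes over 56 s, if anything falls off the work surface, if the arm or the gripper's body presses on something with over 40 N, if the wrist force passes 120 N, or if a joint passes its speed limit or range.

## Robot

A 7-joint arm with a two-finger parallel gripper is mounted at the origin on a cart in front of the work surface, level with it; the furniture and walls round the work are solid. World frame = base frame: x ahead of the robot, y to its left, z up, the work surface at z = 0. Lengths are in m, angles in degrees, forces in N, time in s.
With the tool pointing down it reaches from about 0.425 to 0.875 m from the base axis. Payload 4.7 kg.
Tool frame: the origin (TCP) lies midway between the tips of the shut fingers; the grasp point (between the pads) lies 19 mm behind it (env.grip_depth is the distance from the TCP to the grasp point, in m); z points along the fingers, y is the line along which they close (so a half turn about z gives the same grasp; the last joint's range is limited). The gripper opens to 87 mm and grips with 3 to 60 N. Pads are 19 mm wide; open, the fingers measure 117 mm over their backs; the gripper's body (75 mm by 190 mm) begins 51 mm behind the grasp point.
Start: joints at [-75.338, 18.392, -4.016, 83.108, 1.295, 78.541, -3.26], TCP at [0.156, 0.631, 0.223] pointing down, gripper open.
Joint ranges: [-163.93, 163.93], [-17.29, 119.83], [-79.2, 71.16], [3.27, 140.29], [-89.18, 269.18], [5.43, 117.66], [-154.24, 154.24]. Speed limits (degrees/s): [147.25, 147.25, 180, 180, 180, 180, 180].

## Interface

Orientations are given as [roll, pitch, yaw] about the fixed x, y, z axes, in that order (R = Rz(yaw) Ry(pitch) Rx(roll)).
In Python, from cell import get_obs, optics, env, nets gives the robot as it stands.
- The arm moves only by the shell command python3 -m creep 'ROWS' [FORCE]. ROWS is JSON, a list of rows, each an object of numbers: "wx", "wy", "wz": the turn, a rotation vector about the tool's x, y, z in degrees; "tx", "ty", "tz": the shift along the tool's x, y, z in mm; "gripper": the opening, from -1 (shut) to 1 (fully open). A call has 1 to 5 rows; each row is the pose to reach, as a shift and turn from the pose commanded when the call began, along the tool's axes at that moment; what a row does not reach only later rows make up. A row lasts 1/12 s, in which the tool goes at most 41.7 mm and 7.16 degrees, less where a joint would pass 70% of its speed; a pose out of reach is approached as far as the arm can. A call with a gripper value outside its range is refused whole. The fingers move at their own pace and stop on an object; FORCE is the grip in N (left out, the last holds). Time passes only in rows, so rows that repeat a pose let the fingers close. It gives the time, the measured TCP pose, the force, the opening and the grip force at its end, in the units of the state.
- get_obs(): the state, without advancing time (a new reading comes with each control period).
- optics.read_camera(name): name is "scene" or "side" or "wrist"; returns (picture, depth): 400x640x3 uint8, red, green, blue; 400x640 float32, m along the optical axis (not along the pixel's ray), 0 where there is no reading.
- optics.camera_info(name): a dict with "fovy" (degrees; the focal length in pixels is half the picture's height over the tangent of half this angle, whatever the lens; pixels are square), "cx", "cy" (the principal point, pixels), "R" (3x3) and "t" (3): a world point X has camera coordinates R X + t; the wrist camera has in their place "tool_from_camera" (4x4, takes a point from camera to tool coordinates, whose origin is the TCP and whose axes are the flange's). Camera axes: x right, y down, z forward; pixel columns grow to the right and rows downward; lengths in m; the calibration is good to about 2 mm. A picture is of the moment at which its call begins: read the wrist's pose just before it. camera_info takes no time and is no camera call.
- env.sign_off(): hands the job in; it is judged then, once.
Trained networks look in the newest picture that a camera, given by its name, has taken for a name from the list of things; names that differ only in an ending like _2 or _b are one class to them, and where a whole thing is asked for, a point or a joint stands for the part that bears it (a point fixed in the world has none). Each returns a list of dicts, best first, with "confidence" (0 to 1); they miss things now and then, are a little off and sometimes report something else, mostly with a low value. They report only what shows in the picture. A call takes as long as a camera call. They do not tell look-alikes from the thing itself.
- nets.look_for(query, camera): "point" ([x, y, z] in m, in world coordinates, good to about 4 mm: the middle of the surface that is visible of it).
- nets.place_of(query, camera): "point" ([x, y, z] in m, in world coordinates, good to about 4 mm: a listed point, or the origin of a listed thing).
The state is a dict: "time_s": time; "qpos": joint angles; "joint_velocities": joint speeds; "effort": joint torques, N m; "tool_pos": TCP position; "tool_rot": TCP orientation; "force": force on the tool from outside, world axes, zero at the start; "wrist_torque": the same for the moment, N m; "grip_width": finger opening in m; "grasp_force": force on a finger pad.
Only numpy, scipy, OpenCV 4.12 (cv2) and the standard library are available. Lean on these libraries where they do the work, as an engineer would, in place of code of your own. Each camera call takes 0.05 s, during which the arm holds its last target. There are 200 camera calls.

## Working session

There is one attempt and no reset: what is moved stays moved. The work goes in short steps, Python scripts to look and compute and a shell command to move; the robot and the scene stay as the last step left them, time stands still between calls to the robot, and variables do not carry over. Pictures are saved under pics/ and viewed, at most 10 in all, crops included, and the job is handed in when it is done.

```bash
mkdir -p pics; cat > h.py <<'E'
import numpy as np, cv2
from cell import get_obs, optics, env, nets
from scipy.spatial.transform import Rotation as Ro
def snap(cam,fn=None):
    o=get_obs(); p,d=optics.read_camera(cam)
    if fn: cv2.imwrite('pics/'+fn,p[:,:,::-1])
    return o,p,d
def cloud(cam,o,d):
    i=optics.camera_info(cam); f=200/np.tan(np.radians(i['fovy']/2))
    v,u=np.mgrid[:400,:640]; P=np.stack([(u-i['cx'])/f*d,(v-i['cy'])/f*d,d],-1)
    if cam=='wrist':
        T=np.array(i['tool_from_camera']); P=P@T[:3,:3].T+T[:3,3]
        R=Ro.from_euler('xyz',o['tool_rot'],degrees=True).as_matrix(); return P@R.T+np.array(o['tool_pos'])
    return (P-np.array(i['t']))@np.array(i['R'])
E
python3 - <<'E'
from h import *
o=get_obs(); print(o)
for c in ['scene','side']:
    snap(c,c+'0.png')
    for q in ['silencer_head','port_mouth','rack','manifold','blanked_port']:
        print(c,q,[(np.round(r['point'],3).tolist(),round(r['confidence'],2)) for r in nets.place_of(q,c)])
print({k:v for k,v in optics.camera_info('wrist').items()})
E
```

```text
{'time_s': 0.0, 'qpos': array([-75.33736895,  18.43924572,  -4.01549902,  83.1732418 ,
         1.29495419,  78.54216541,  -3.2590473 ]), 'joint_velocities': array([-0.00989342,  0.04169644,  0.05113737,  0.02168933,  0.06928619,
        0.02908501, -0.12580148]), 'effort': array([-4.92460174e-06, -4.91273725e+01, -4.03602831e-01, -3.12526309e+01,
       -6.39149174e-02,  4.36471682e-02,  1.60568616e-04]), 'tool_pos': array([0.15556814, 0.63054262, 0.22147396]), 'tool_rot': array([-1.79890587e+02,  5.71580977e-03,  1.66148000e+02]), 'force': array([ 0.23374951, -0.12577775, -0.40023423]), 'wrist_torque': array([ 0.00289697,  0.02832969, -0.00654051]), 'grasp_force': 0.0, 'grip_width': 0.08693011059350643}
scene silencer_head [([0.533, 0.405, 0.082], 0.8), ([0.582, 0.265, 0.082], 0.79), ([0.493, 0.288, 0.084], 0.78), ([0.572, 0.346, 0.082], 0.77)]
scene port_mouth [([0.535, -0.004, -0.003], 0.57), ([0.527, -0.048, 0.087], 0.55)]
scene rack [([0.486, 0.284, 0.001], 0.69)]
scene manifold []
scene blanked_port [([0.555, 0.037, 0.02], 0.78)]
side silencer_head [([0.572, 0.354, 0.082], 0.72), ([0.531, 0.406, 0.085], 0.72), ([0.492, 0.285, 0.085], 0.65), ([0.583, 0.265, 0.078], 0.6), ([0.491, 0.286, 0.003], 0.18)]
side port_mouth [([0.528, -0.048, 0.085], 0.58)]
side rack [([0.491, 0.291, 0.001], 0.86)]
side manifold [([0.534, -0.004, 0.001], 0.83)]
side blanked_port [([0.548, 0.041, 0.022], 0.56)]
{'fovy': 59.27168279171363, 'cx': 312.57223692113604, 'cy': 208.8172830407154, 'tool_from_camera': array([[-7.66150644e-04, -9.62522117e-01, -2.71202116e-01,
         7.37335938e-02],
       [ 9.99999468e-01, -9.24803272e-04,  4.57199114e-04,
         2.64148363e-04],
       [-6.90872863e-04, -2.71201621e-01,  9.62522313e-01,
        -1.61794541e-01],
       [ 0.00000000e+00,  0.00000000e+00,  0.00000000e+00,
         1.00000000e+00]])}
```

View pics/scene0.png

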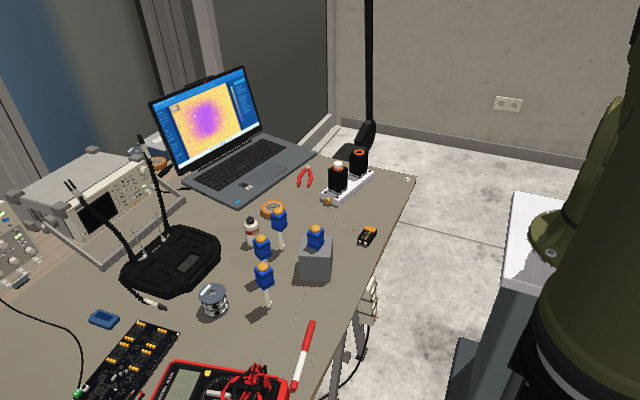

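View pics/side0.png

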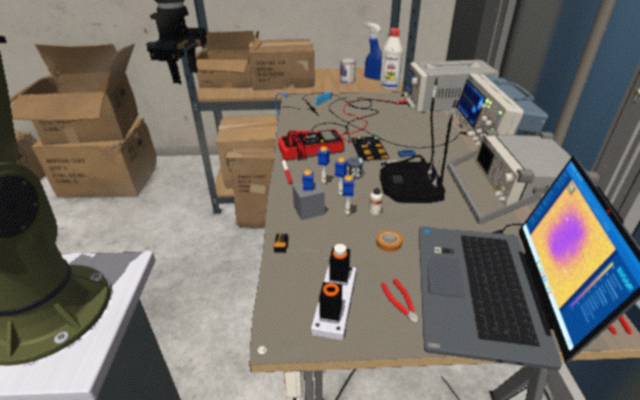

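```bash
cat >> h.py <<'E'
def shift(target,yaw=None):
    "tool-frame shift mm (and turn about tool z, half-turn wrapped) from the measured pose, tool down"
    o=get_obs(); R=Ro.from_euler('xyz',o['tool_rot'],degrees=True).as_matrix()
    s=R.T@(np.array(target)-o['tool_pos'])*1000
    w=None
    if yaw is not None: w=(Ro.from_matrix(R.T)*Ro.from_euler('xyz',[180,0,yaw],degrees=True)).as_rotvec(degrees=True).round(2)
    print('t',o['time_s'],'pos',np.round(o['tool_pos'],4),np.round(o['tool_rot'],2),'F',np.round(o['force'],1),'w',round(o['grip_width'],4),'shift',s.round(1),'turn',w)
E
python3 - <<'E'
from h import *
p=cv2.imread('pics/scene0.png'); cv2.imwrite('pics/crop0.png',cv2.resize(p[190:320,220:380],None,fx=4,fy=4,interpolation=cv2.INTER_CUBIC))
shift([0.492,0.287,0.223])
E
```

```text
t 0.6 pos [0.1557 0.6311 0.2226] [179.99   0.   166.14] F [-0.6  0.5 -0.1] w 0.0871 shift [-4.089e+02 -2.536e+02 -4.000e-01] turn None
```

View pics/crop0.png

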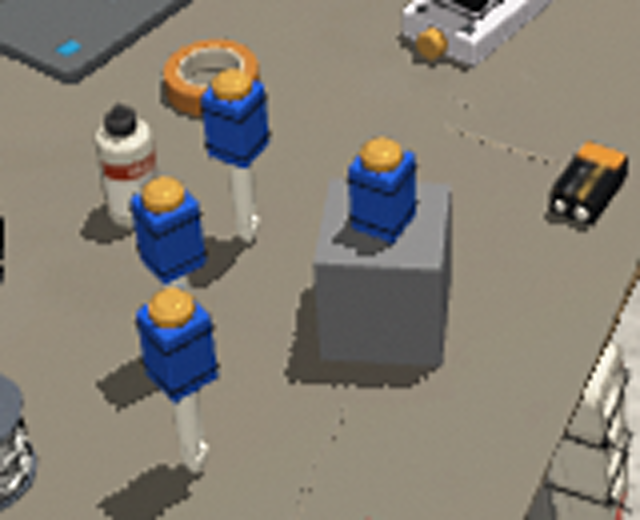

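The four look-alikes are at scene pixels (316,237), (279,219), (262,247) and (263,275). The one at (316,237) hangs in the grey rack and is nearest the base at 0.57 m (the others are at least 0.64 m), so I choose it.

```bash
python3 -m creep '[{"tx":-25,"ty":-16},{"tx":-58,"ty":-36},{"tx":-91,"ty":-56},{"tx":-124,"ty":-76},{"tx":-157,"ty":-97}]'
python3 -m creep '[{"tx":-33,"ty":-20},{"tx":-66,"ty":-40},{"tx":-99,"ty":-61},{"tx":-132,"ty":-81},{"tx":-160,"ty":-99}]'
python3 -m creep '[{"tx":-30,"ty":-19},{"tx":-60,"ty":-38},{"tx":-82,"ty":-52},{"tx":-92,"ty":-58},{"tx":-92,"ty":-58}]'
python3 - <<'E'
from h import *
o,p,d=snap('wrist','w1.png'); P=cloud('wrist',o,d)
print('net',[(np.round(r['point'],4).tolist(),round(r['confidence'],2)) for r in nets.place_of('silencer_head','wrist')])
blue=(p[...,2].astype(int)>p[...,0]+40)&(d>0)&(np.linalg.norm(P[...,:2]-[.492,.287],axis=-1)<.04)
z=P[...,2]; t=blue&(z>.100)&(z<.112); print(t.sum(),np.percentile(z[blue],[1,50,99]))
X=P[t][:,:2]; r=cv2.minAreaRect((X*1000).astype(np.float32)); print(r, X.mean(0))
shift([.492,.287,.18])
E
```

```text
net []validation failed for argument at $[0]...
validation failed for argument at $[0]...
validation failed for argument at $[0]...
Traceback (most recent call last):
IndexError: index -1 is out of bounds for axis 0 with size 0
```

View pics/w1.png

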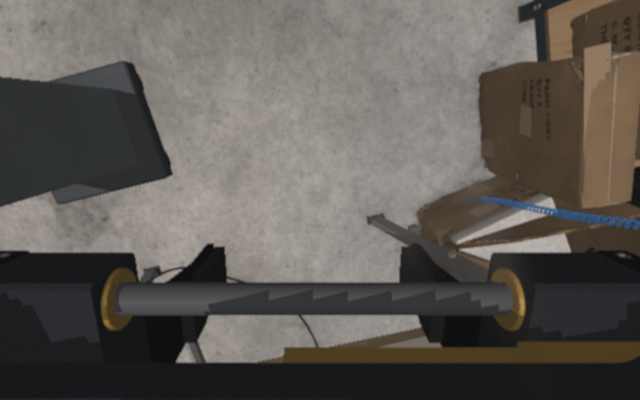

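The rows were refused and the arm did not move: the wrist view shows floor and the gripper's fingers. I'll retry with every key present.

```bash
python3 -m creep '[{"wx":0,"wy":0,"wz":0,"tx":-25,"ty":-16,"tz":0,"gripper":1},{"wx":0,"wy":0,"wz":0,"tx":-58,"ty":-36,"tz":0,"gripper":1},{"wx":0,"wy":0,"wz":0,"tx":-91,"ty":-56,"tz":0,"gripper":1},{"wx":0,"wy":0,"wz":0,"tx":-124,"ty":-76,"tz":0,"gripper":1},{"wx":0,"wy":0,"wz":0,"tx":-157,"ty":-97,"tz":0,"gripper":1}]'
python3 -c "
from h import *
shift([.492,.287,.223])"
```

```text
time_s: 1.12
tool_pos: [0.2859, 0.4981, 0.2227]
tool_rot: [180.0, 0.0, 166.2]
force: [1.0, 0.5, 0.3]
grip_width: 0.0868
grasp_force: 0.0
t 1.1167 pos [0.2859 0.4981 0.2227] [1.7997e+02 1.0000e-02 1.6617e+02] F [1.  0.5 0.3] w 0.0868 shift [-250.6 -155.7   -0.3] turn None
```

```bash
python3 -m creep '[{"wx":0,"wy":0,"wz":0,"tx":-34,"ty":-21,"tz":0,"gripper":1},{"wx":0,"wy":0,"wz":0,"tx":-68,"ty":-42,"tz":0,"gripper":1},{"wx":0,"wy":0,"wz":0,"tx":-102,"ty":-63,"tz":0,"gripper":1},{"wx":0,"wy":0,"wz":0,"tx":-136,"ty":-84,"tz":0,"gripper":1},{"wx":0,"wy":0,"wz":0,"tx":-170,"ty":-105,"tz":0,"gripper":1}]'
python3 -m creep '[{"wx":0,"wy":0,"wz":0,"tx":-30,"ty":-19,"tz":0,"gripper":1},{"wx":0,"wy":0,"wz":0,"tx":-60,"ty":-38,"tz":0,"gripper":1},{"wx":0,"wy":0,"wz":0,"tx":-77,"ty":-49,"tz":0,"gripper":1},{"wx":0,"wy":0,"wz":0,"tx":-77,"ty":-49,"tz":0,"gripper":1}]'
python3 - <<'E'
from h import *
o,p,d=snap('wrist','w2.png'); P=cloud('wrist',o,d)
print('net',[(np.round(r['point'],4).tolist(),round(r['confidence'],2)) for r in nets.place_of('silencer_head','wrist')])
blue=(p[...,2].astype(int)>p[...,0]+40)&(d>0)&(np.linalg.norm(P[...,:2]-[.492,.287],axis=-1)<.04)
z=P[...,2]; t=(z>.0985)&(z<.109)&(np.linalg.norm(P[...,:2]-[.492,.287],axis=-1)<.03)&(d>0); print(t.sum(),np.percentile(z[blue],[1,50,99]))
X=P[t&blue][:,:2]; r=cv2.minAreaRect((X*1000).astype(np.float32)); print(r, X.mean(0))
m=(p[...,0]>150)&(p[...,2]<110)&(z>.09)&(z<.13)&(np.linalg.norm(P[...,:2]-[.492,.287],axis=-1)<.04); print('dome',m.sum(),P[m].mean(0) if m.any() else 0)
shift([.492,.287,.18])
E
```

```text
time_s: 1.53
tool_pos: [0.426, 0.3551, 0.223]
tool_rot: [179.9, 0.0, 166.1]
force: [0.4, 0.5, 0.5]
grip_width: 0.087
grasp_force: 0.0
time_s: 1.87
tool_pos: [0.4921, 0.2847, 0.2229]
tool_rot: [-179.9, 0.2, 165.6]
force: [-0.5, -1.6, 0.4]
grip_width: 0.0874
grasp_force: 0.0
net [([0.5341, 0.4126, 0.0764], 0.87), ([0.5857, 0.2658, 0.0782], 0.84), ([0.5697, 0.3493, 0.0825], 0.82), ([0.4922, 0.2879, 0.0829], 0.7)]
409 [0.07556083 0.10464199 0.10702026]
((490.94537353515625, 288.427734375), (23.636310577392578, 24.012609481811523), 87.32435607910156) [0.48708244 0.28926159]
dome 0 0
t 1.9667 pos [0.4882 0.2901 0.2227] [ 1.7997e+02 -1.0000e-02  1.6602e+02] F [-0.4  0.3 -1. ] w 0.087 shift [-4.4 -2.1 42.7] turn None
```

View pics/w2.png

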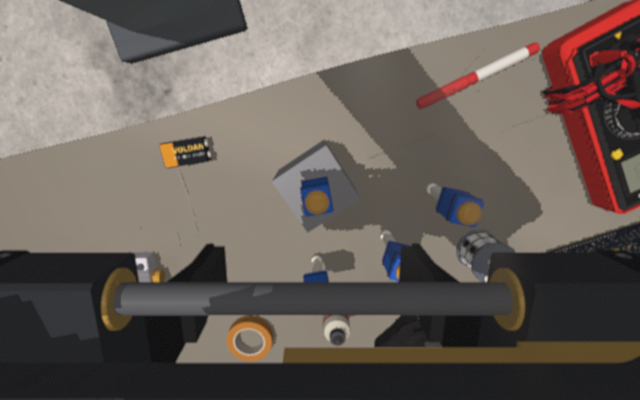

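The head chosen is at about (316,200) with its dome, in the grey rack, turned slightly from the image axes. The arm was still settling, so I'll measure once more at rest.

```bash
python3 - <<'E'
from h import *
o,p,d=snap('wrist'); P=cloud('wrist',o,d); print(o['tool_pos'])
near=(d>0)&(np.linalg.norm(P[...,:2]-[.490,.289],axis=-1)<.028); z=P[...,2]
t=near&(z>.100)&(z<.1095); X=P[t][:,:2]; r=cv2.minAreaRect((X*1000).astype(np.float32)); print('top',r,X.mean(0),t.sum(),z[t].mean())
t=near&(z>.1105); print('dome',P[t].mean(0),t.sum())
hull=cv2.convexHull((X*1000).astype(np.float32))[:,0]; print(hull.round(1).tolist())
c=np.array(r[0])/1000
for a in [r[2],r[2]+90]: shift([c[0],c[1],.067],((a-90-166+90)%180-90)+166)
E
```

```text
[0.48822863 0.29005125 0.22265933]
top ((491.0932312011719, 288.45458984375), (24.019298553466797, 24.158170700073242), 87.07717895507812) [0.48820049 0.28912892] 387 0.10509609041776682
dome [0.46687438 0.29569714 0.30806223] 4573
[[503.20001220703125, 297.3999938964844], [502.8999938964844, 299.29998779296875], [500.70001220703125, 299.79998779296875], [495.70001220703125, 300.1000061035156], [491.20001220703125, 300.5], [481.70001220703125, 300.8999938964844], [480.70001220703125, 300.29998779296875], [480.20001220703125, 299.70001220703125], [479.79998779296875, 298.8999938964844], [479.6000061035156, 298.1000061035156], [479.29998779296875, 294.79998779296875], [478.70001220703125, 282.29998779296875], [478.6000061035156, 279.0], [479.1000061035156, 278.0], [483.0, 276.79998779296875], [499.3999938964844, 276.0], [502.1000061035156, 277.1000061035156], [503.20001220703125, 288.0]]
t 2.0167 pos [0.4873 0.2914 0.2226] [ 1.7996e+02 -4.0000e-02  1.6617e+02] F [ 0.3 -0.1 -0.1] w 0.0866 shift [ -4.5  -2.1 155.6] turn [  0.04  -0.04 -10.91]
t 2.0167 pos [0.4873 0.2914 0.2226] [ 1.7996e+02 -4.0000e-02  1.6617e+02] F [ 0.3 -0.1 -0.1] w 0.0866 shift [ -4.5  -2.1 155.6] turn [ 0.000e+00 -6.000e-02  7.909e+01]
```

Head centre about (0.491, 0.2885), top at z 0.105 (expected 0.106), 24×24 mm. All consistent. I'll turn −11° and descend.

```bash
python3 -m creep '[{"wx":0,"wy":0,"wz":-5.5,"tx":-2,"ty":-1,"tz":15,"gripper":0.3},{"wx":0,"wy":0,"wz":-11,"tx":-4,"ty":-2,"tz":35,"gripper":0.3},{"wx":0,"wy":0,"wz":-11,"tx":-4,"ty":-2,"tz":60,"gripper":0.3},{"wx":0,"wy":0,"wz":-11,"tx":-4,"ty":-2,"tz":70,"gripper":0.3},{"wx":0,"wy":0,"wz":-11,"tx":-4,"ty":-2,"tz":70,"gripper":0.3}]' 40
python3 - <<'E'
from h import *
for i in range(2):
  o,p,d=snap('wrist','w3.png'); shift([.491,.2885,.073],177)
P=cloud('wrist',o,d)
near=(d>0)&(np.linalg.norm(P[...,:2]-[.491,.2885],axis=-1)<.028); z=P[...,2]
t=near&(z>.100)&(z<.1095); X=P[t][:,:2]; r=cv2.minAreaRect((X*1000).astype(np.float32)); print('top',r,t.sum())
E
```

```text
time_s: 2.43
tool_pos: [0.4884, 0.2883, 0.1497]
tool_rot: [-179.8, -0.3, 177.3]
force: [-0.4, -0.4, -0.4]
grip_width: 0.0621
grasp_force: 0.0
t 2.4833 pos [0.4896 0.2886 0.1517] [-1.7993e+02 -1.3000e-01  1.7726e+02] F [-0.2 -0.3  0.4] w 0.06 shift [-1.5  0.  78.7] turn [-0.07 -0.13  0.26]
t 2.5333 pos [0.4907 0.2889 0.1531] [179.98  -0.   177.23] F [0.3 0.7 0.8] w 0.0586 shift [-0.3 -0.4 80.1] turn [ 0.02 -0.    0.23]
top ((491.0848388671875, 288.3388671875), (24.081073760986328, 24.026222229003906), 86.52449798583984) 684
```

```bash
python3 -m creep '[{"wx":0,"wy":0,"wz":0,"tx":0,"ty":-0.4,"tz":25,"gripper":0.2},{"wx":0,"wy":0,"wz":0,"tx":0,"ty":-0.4,"tz":50,"gripper":0.2},{"wx":0,"wy":0,"wz":0,"tx":0,"ty":-0.4,"tz":70,"gripper":0.2},{"wx":0,"wy":0,"wz":0,"tx":0,"ty":-0.4,"tz":80,"gripper":0.2},{"wx":0,"wy":0,"wz":0,"tx":0,"ty":-0.4,"tz":80,"gripper":0.2}]'
python3 -m creep '[{"wx":0,"wy":0,"wz":0,"tx":0,"ty":0,"tz":0,"gripper":-1},{"wx":0,"wy":0,"wz":0,"tx":0,"ty":0,"tz":0,"gripper":-1},{"wx":0,"wy":0,"wz":0,"tx":0,"ty":0,"tz":0,"gripper":-1},{"wx":0,"wy":0,"wz":0,"tx":0,"ty":0,"tz":0,"gripper":-1},{"wx":0,"wy":0,"wz":0,"tx":0,"ty":0,"tz":0,"gripper":-1}]' 45
```

```text
time_s: 2.95
tool_pos: [0.4903, 0.2874, 0.0716]
tool_rot: [-179.9, -0.1, 177.2]
force: [-0.6, 0.2, 0.4]
grip_width: 0.0524
grasp_force: 0.0
time_s: 3.37
tool_pos: [0.4917, 0.2877, 0.0736]
tool_rot: [179.9, 0.1, 177.1]
force: [-0.2, 0.5, 1.0]
grip_width: 0.0265
grasp_force: 0.0
```

```bash
python3 -m creep '[{"wx":0,"wy":0,"wz":0,"tx":0,"ty":0,"tz":0,"gripper":-1},{"wx":0,"wy":0,"wz":0,"tx":0,"ty":0,"tz":0,"gripper":-1},{"wx":0,"wy":0,"wz":0,"tx":0,"ty":0,"tz":0,"gripper":-1}]' 45
python3 -m creep '[{"wx":0,"wy":0,"wz":0,"tx":0,"ty":0,"tz":-15,"gripper":-1},{"wx":0,"wy":0,"wz":0,"tx":0,"ty":0,"tz":-40,"gripper":-1},{"wx":0,"wy":0,"wz":0,"tx":0,"ty":0,"tz":-70,"gripper":-1},{"wx":0,"wy":0,"wz":0,"tx":0,"ty":0,"tz":-100,"gripper":-1},{"wx":0,"wy":0,"wz":0,"tx":0,"ty":0,"tz":-125,"gripper":-1}]'
python3 -m creep '[{"wx":0,"wy":0,"wz":0,"tx":0,"ty":0,"tz":-5,"gripper":-1},{"wx":0,"wy":0,"wz":0,"tx":0,"ty":0,"tz":-5,"gripper":-1}]'
python3 -c "
from h import *
shift([.5275,-.048,.205])"
```

```text
time_s: 3.62
tool_pos: [0.4916, 0.2877, 0.0734]
tool_rot: [179.9, 0.1, 177.1]
force: [0.0, 0.6, 5.4]
grip_width: 0.0235
grasp_force: 45.0
time_s: 4.03
tool_pos: [0.4912, 0.2872, 0.199]
tool_rot: [180.0, 0.0, 177.1]
force: [0.4, 0.5, -1.9]
grip_width: 0.0238
grasp_force: 45.0
time_s: 4.2
tool_pos: [0.4921, 0.2878, 0.2042]
tool_rot: [179.9, 0.2, 177.1]
force: [0.0, 0.6, -0.6]
grip_width: 0.0235
grasp_force: 45.0
t 4.2 pos [0.4921 0.2878 0.2042] [1.7987e+02 1.5000e-01 1.7714e+02] F [ 0.   0.6 -0.6] w 0.0235 shift [ -52.1 -333.7   -1.4] turn None
```

```bash
python3 -m creep '[{"wx":0,"wy":0,"wz":0,"tx":-7,"ty":-24,"tz":0,"gripper":-1},{"wx":0,"wy":0,"wz":0,"tx":-18,"ty":-60,"tz":0,"gripper":-1},{"wx":0,"wy":0,"wz":0,"tx":-29,"ty":-97,"tz":0,"gripper":-1},{"wx":0,"wy":0,"wz":0,"tx":-40,"ty":-134,"tz":0,"gripper":-1},{"wx":0,"wy":0,"wz":0,"tx":-51,"ty":-170,"tz":0,"gripper":-1}]'
python3 -m creep '[{"wx":0,"wy":0,"wz":0,"tx":-11,"ty":-36,"tz":0,"gripper":-1},{"wx":0,"wy":0,"wz":0,"tx":-22,"ty":-72,"tz":0,"gripper":-1},{"wx":0,"wy":0,"wz":0,"tx":-33,"ty":-109,"tz":0,"gripper":-1},{"wx":0,"wy":0,"wz":0,"tx":-44,"ty":-145,"tz":0,"gripper":-1},{"wx":0,"wy":0,"wz":0,"tx":-50,"ty":-164,"tz":0,"gripper":-1}]'
python3 -m creep '[{"wx":0,"wy":0,"wz":0,"tx":0,"ty":0,"tz":0,"gripper":-1},{"wx":0,"wy":0,"wz":0,"tx":0,"ty":0,"tz":0,"gripper":-1},{"wx":0,"wy":0,"wz":0,"tx":0,"ty":0,"tz":0,"gripper":-1},{"wx":0,"wy":0,"wz":0,"tx":0,"ty":0,"tz":0,"gripper":-1}]'
python3 - <<'E'
from h import *
o,p,d=snap('wrist','w4.png'); P=cloud('wrist',o,d)
print('net',[(np.round(r['point'],4).tolist(),round(r['confidence'],2)) for r in nets.place_of('port_mouth','wrist')])
z=P[...,2]; q=p.astype(int)
t=(q[...,0]>150)&(q[...,0]-q[...,2]>70)&(abs(z-.086)<.006)&(np.linalg.norm(P[...,:2]-[.5275,-.048],axis=-1)<.03)
if t.any():
  X=(P[t][:,:2]*1000).astype(np.float32); print(t.sum(),z[t].mean(),cv2.minEnclosingCircle(X),cv2.fitEllipse(cv2.convexHull(X)),cv2.minAreaRect(X))
shift([.5275,-.048,.18])
E
```

```text
time_s: 4.62
tool_pos: [0.5324, 0.1128, 0.2]
tool_rot: [-179.9, -0.2, 177.2]
force: [1.0, -0.4, -1.4]
grip_width: 0.0239
grasp_force: 45.0
time_s: 5.03
tool_pos: [0.5743, -0.0574, 0.2002]
tool_rot: [-179.8, -0.2, 176.8]
force: [-0.4, -0.2, -1.0]
grip_width: 0.0234
grasp_force: 45.0
time_s: 5.37
tool_pos: [0.5748, -0.0491, 0.2013]
tool_rot: [180.0, -0.1, 177.3]
force: [-0.1, 0.5, -0.5]
grip_width: 0.0235
grasp_force: 45.0
net [([0.528, -0.0524, 0.084], 0.69), ([0.6622, -0.0069, -0.0014], 0.56)]
530 0.08510580206064543 ((527.9115600585938, -46.327327728271484), 13.051509857177734) ((527.9771728515625, -46.352088928222656), (25.44654655456543, 25.840972900390625), 122.169921875) ((527.9849243164062, -46.23798370361328), (25.10285186767578, 25.518482208251953), 84.84803771972656)
t 5.4667 pos [ 0.5752 -0.0494  0.202 ] [ 1.7997e+02 -5.0000e-02  1.7730e+02] F [ 0.3  0.1 -1.8] w 0.0237 shift [47.7 -0.8 22.1] turn None
```

View pics/w4.png

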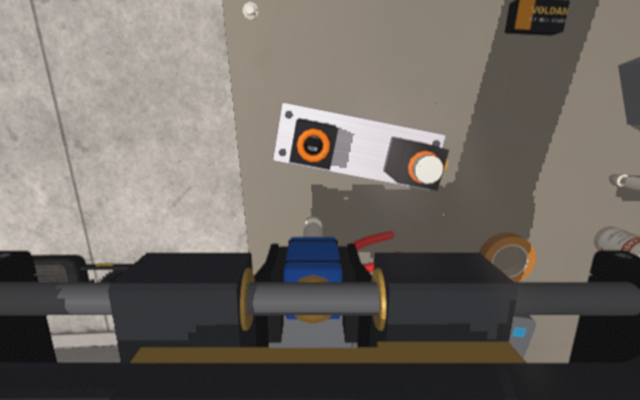

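The open port's orange ring is at (313,146), the plugged port at (428,168), and the held stem shows its tip at (313,222). I'll measure the stem in the same picture frame and compare it with the TCP.

```bash
python3 - <<'E'
from h import *
o,p,d=snap('wrist'); 
i=optics.camera_info('wrist'); f=200/np.tan(np.radians(i['fovy']/2))
v,u=np.mgrid[:400,:640]; C=np.stack([(u-i['cx'])/f*d,(v-i['cy'])/f*d,d],-1); T=i['tool_from_camera']; Q=(C@T[:3,:3].T+T[:3,3])*1000
m=(abs(Q[...,1])<15)&(abs(Q[...,0])<20)&(Q[...,2]>8)&(Q[...,2]<85)&(d>0)
print(m.sum())
for r in range(205,242):
    s=m[r]
    if s.any(): print(r,np.where(s)[0][[0,-1]],Q[r][s].mean(0).round(1),Q[r][s][:,1].min().round(1),Q[r][s][:,1].max().round(1),Q[r][s][:,0].max().round(1))
shift([.528,-.0463,.18],177.2)
P=cloud('wrist',o,d); z=P[...,2]; q=p.astype(int)
t=(q[...,0]>150)&(q[...,0]-q[...,2]>70)&(abs(z-.086)<.006)&(np.linalg.norm(P[...,:2]-[.5275,-.048],axis=-1)<.03)
X=Q[t][:,:2].astype(np.float32); print('ring in tool',cv2.minEnclosingCircle(X),cv2.fitEllipse(cv2.convexHull(X)),Q[t][:,2].mean())
E
```

```text
354
216 [310 315] [ 5.9  0.2 61.2] -1.4 1.9 6.0
217 [308 317] [ 5.7  0.2 59.5] -2.8 3.2 6.6
218 [307 318] [ 5.6  0.2 57.5] -3.4 3.8 6.1
219 [306 319] [ 5.   0.2 57.5] -4.1 4.5 5.5
220 [305 320] [ 4.3  0.2 57.4] -4.7 5.2 4.9
221 [305 320] [ 3.8  0.3 56.9] -4.7 5.1 4.2
222 [304 320] [ 3.8 -0.1 54.8] -5.5 5.1 6.4
223 [304 321] [ 4.3  0.2 51.1] -5.4 5.8 6.5
224 [304 321] [ 4.5  0.2 48.5] -5.4 5.8 6.4
225 [304 321] [ 4.6  0.2 46.1] -5.4 5.8 6.4
226 [304 321] [ 4.8  0.2 43.5] -5.4 5.8 6.5
227 [304 321] [ 5.1  0.2 40.8] -5.1 5.6 6.3
228 [304 321] [ 5.1  0.2 38.9] -5.0 5.5 6.5
229 [304 321] [ 5.2  0.2 36.8] -5.0 5.4 6.6
230 [303 321] [ 5.  -0.1 35.6] -5.8 5.4 6.4
231 [303 321] [ 5.  -0.1 33.8] -5.7 5.4 6.3
232 [303 322] [ 4.8  0.2 32.5] -5.6 6.1 6.3
233 [303 322] [ 4.8  0.2 30.7] -5.6 6.0 6.2
234 [303 322] [ 4.9  0.2 28.8] -5.5 5.9 6.1
235 [303 322] [ 5.1  0.2 26.8] -5.4 5.8 6.6
236 [303 322] [ 5.   0.2 25.4] -5.4 5.8 6.4
t 5.5167 pos [ 0.5753 -0.0497  0.2023] [ 1.7998e+02 -2.0000e-02  1.7728e+02] F [ 0.   0.1 -0.7] w 0.0234 shift [47.4  1.2 22.3] turn [ 0.02 -0.02  0.08]
ring in tool ((47.236270904541016, 0.7933094501495361), 12.973808288574219) ((47.28893280029297, 0.7841070890426636), (25.316829681396484, 25.724945068359375), 96.2485580444336) 116.86066952227843
```

```bash
python3 -m creep '[{"wx":0,"wy":0,"wz":0,"tx":20,"ty":0.6,"tz":0,"gripper":-1},{"wx":0,"wy":0,"wz":0,"tx":46.9,"ty":0.6,"tz":0,"gripper":-1},{"wx":0,"wy":0,"wz":0,"tx":46.9,"ty":0.6,"tz":15,"gripper":-1},{"wx":0,"wy":0,"wz":0,"tx":46.9,"ty":0.6,"tz":35,"gripper":-1},{"wx":0,"wy":0,"wz":0,"tx":46.9,"ty":0.6,"tz":35,"gripper":-1}]' 55
python3 -m creep '[{"wx":0,"wy":0,"wz":0,"tx":0,"ty":0,"tz":0,"gripper":-1},{"wx":0,"wy":0,"wz":0,"tx":0,"ty":0,"tz":0,"gripper":-1},{"wx":0,"wy":0,"wz":0,"tx":0,"ty":0,"tz":0,"gripper":-1}]'
python3 - <<'E'
from h import *
snap('scene','s5.png'); snap('side','sd5.png')
a=cv2.imread('pics/s5.png')[120:220,290:410]; b=cv2.imread('pics/sd5.png')[200:350,280:400]
cv2.imwrite('pics/c5.png',np.hstack([cv2.resize(a,(396,330),interpolation=2),cv2.resize(b,(264,330),interpolation=2)]))
shift([.528,-.0463,.155],177.2)
E
```

```text
time_s: 5.93
tool_pos: [0.5261, -0.0472, 0.1647]
tool_rot: [180.0, -0.3, 177.2]
force: [0.1, 0.5, -1.8]
grip_width: 0.0233
grasp_force: 55.0
time_s: 6.18
tool_pos: [0.5296, -0.0482, 0.1687]
tool_rot: [180.0, 0.1, 177.2]
force: [-0.3, 0.9, -0.5]
grip_width: 0.0238
grasp_force: 55.0
t 6.2833 pos [ 0.5294 -0.0483  0.1685] [1.7999e+02 9.0000e-02 1.7715e+02] F [ 0.  -0.4 -1.4] w 0.0235 shift [ 1.6  1.9 13.5] turn [ 0.01  0.09 -0.05]
```

View pics/c5.png

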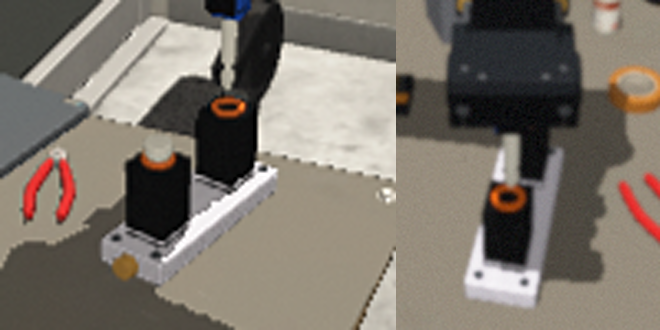

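```bash
python3 - <<'E'
from h import *
from scipy.optimize import least_squares
o,p,d=snap('wrist','w6.png')
i=optics.camera_info('wrist'); f=200/np.tan(np.radians(i['fovy']/2))
v,u=np.mgrid[:400,:640]; C=np.stack([(u-i['cx'])/f*d,(v-i['cy'])/f*d,d],-1); T=i['tool_from_camera']; Q=(C@T[:3,:3].T+T[:3,3])*1000
q=p.astype(int)
t=(q[...,0]>140)&(q[...,0]-q[...,2]>70)&(abs(Q[...,2]-83)<7)&(np.hypot(Q[...,0],Q[...,1])<25)
X=Q[t][:,:2].astype(np.float32); print(t.sum(),X.min(0),X.max(0),Q[t][:,2].mean(),cv2.minEnclosingCircle(X))
# outer edge: farthest points per angle sector, fixed radius 12.8
c=np.array([0,1.]); 
for _ in range(5):
    a=np.arctan2(*(X-c).T[::-1]); r=np.hypot(*(X-c).T); k=((a+np.pi)/np.radians(15)).astype(int)
    E=np.array([X[k==j][r[k==j].argmax()] for j in np.unique(k) if r[k==j].max()>10.5]); c=least_squares(lambda c:np.hypot(*(E-c).T)-12.8,c,loss='soft_l1').x
print('ring',c,len(E))
m=(abs(Q[...,1])<15)&(abs(Q[...,0])<12)&(Q[...,2]>28)&(Q[...,2]<50)&(d>0)
print('stem',Q[m][:,1].min(),Q[m][:,1].max(),Q[m][:,0].max()); shift([.5285,-.0469,.155])
E
```

```text
314 [-7.066929 -9.622895] [14.941906 13.65758 ] 83.02505405466435 ((3.288403034210205, 2.3555562496185303), 12.33493423461914)
ring [2.10948214 1.67692172] 19
stem -5.734574365479945 6.013479535923662 6.7688090928637035
t 6.3333 pos [ 0.5293 -0.0483  0.1683] [1.7999e+02 8.0000e-02 1.7715e+02] F [-0.4  0.4 -1.1] w 0.0237 shift [ 0.9  1.4 13.3] turn None
```

View pics/w6.png

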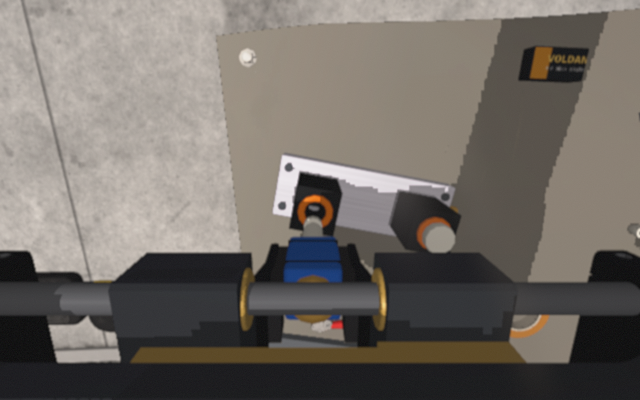

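The ring is at (315,211), with the stem tip slightly short of its centre. Camera and joint pose agree on a correction of about (1.3, 1.4) mm.

```bash
python3 -m creep '[{"wx":0,"wy":0,"wz":0,"tx":1.3,"ty":1.4,"tz":0,"gripper":-1},{"wx":0,"wy":0,"wz":0,"tx":1.3,"ty":1.4,"tz":3,"gripper":-1},{"wx":0,"wy":0,"wz":0,"tx":1.3,"ty":1.4,"tz":7,"gripper":-1},{"wx":0,"wy":0,"wz":0,"tx":1.3,"ty":1.4,"tz":11,"gripper":-1},{"wx":0,"wy":0,"wz":0,"tx":1.3,"ty":1.4,"tz":14,"gripper":-1}]'
python3 -m creep '[{"wx":0,"wy":0,"wz":0,"tx":0,"ty":0,"tz":2,"gripper":-1},{"wx":0,"wy":0,"wz":0,"tx":0,"ty":0,"tz":4,"gripper":-1},{"wx":0,"wy":0,"wz":0,"tx":0,"ty":0,"tz":4,"gripper":-1}]'
python3 -m creep '[{"wx":0,"wy":0,"wz":0,"tx":0,"ty":0,"tz":2,"gripper":-1},{"wx":0,"wy":0,"wz":0,"tx":0,"ty":0,"tz":4,"gripper":-1},{"wx":0,"wy":0,"wz":0,"tx":0,"ty":0,"tz":4,"gripper":-1}]'
```

```text
time_s: 6.75
tool_pos: [0.5271, -0.0468, 0.1528]
tool_rot: [-180.0, -0.0, 177.1]
force: [0.5, 0.5, -1.6]
grip_width: 0.0234
grasp_force: 55.0
time_s: 7.0
tool_pos: [0.5271, -0.0468, 0.149]
tool_rot: [-180.0, -0.0, 177.1]
force: [-1.1, 0.0, -1.2]
grip_width: 0.0236
grasp_force: 55.0
time_s: 7.25
tool_pos: [0.5272, -0.0468, 0.1452]
tool_rot: [180.0, -0.0, 177.1]
force: [0.1, 0.5, -1.0]
grip_width: 0.0237
grasp_force: 55.0
```

```bash
python3 -m creep '[{"wx":0,"wy":0,"wz":0,"tx":-0.6,"ty":0,"tz":2,"gripper":-1},{"wx":0,"wy":0,"wz":0,"tx":-0.6,"ty":0,"tz":4,"gripper":-1},{"wx":0,"wy":0,"wz":0,"tx":-0.6,"ty":0,"tz":4,"gripper":-1}]'
for k in 1 2; do python3 -m creep '[{"wx":0,"wy":0,"wz":0,"tx":0,"ty":0,"tz":1,"gripper":-1},{"wx":0,"wy":0,"wz":0,"tx":0,"ty":0,"tz":2,"gripper":-1},{"wx":0,"wy":0,"wz":0,"tx":0,"ty":0,"tz":2,"gripper":-1}]' | grep -E 'pos|force:|time'; done
```

```text
time_s: 7.5
tool_pos: [0.5278, -0.0468, 0.1411]
tool_rot: [180.0, -0.0, 177.2]
force: [-0.4, -0.5, -1.4]
grip_width: 0.0237
grasp_force: 55.0
time_s: 7.75
tool_pos: [0.5279, -0.0468, 0.1394]
force: [0.1, -1.0, -1.2]
grasp_force: 55.0
time_s: 8.0
tool_pos: [0.5279, -0.0469, 0.1374]
force: [-1.3, -0.7, -1.1]
grasp_force: 55.0
```

```bash
for k in 1 2 3 4; do python3 -m creep '[{"wx":0,"wy":0,"wz":0,"tx":0,"ty":0,"tz":1,"gripper":-1},{"wx":0,"wy":0,"wz":0,"tx":0,"ty":0,"tz":2,"gripper":-1},{"wx":0,"wy":0,"wz":0,"tx":0,"ty":0,"tz":2,"gripper":-1}]' | grep -E 'pos|force:|time'; done
```

```text
time_s: 8.25
tool_pos: [0.5279, -0.0468, 0.1353]
force: [0.4, 0.3, -1.3]
grasp_force: 55.0
time_s: 8.5
tool_pos: [0.5279, -0.0468, 0.1333]
force: [0.6, 0.6, -1.0]
grasp_force: 55.0
time_s: 8.75
tool_pos: [0.5279, -0.0469, 0.1313]
force: [-0.4, -0.6, -1.1]
grasp_force: 55.0
time_s: 9.0
tool_pos: [0.5279, -0.0469, 0.1293]
force: [0.6, -0.4, -1.7]
grasp_force: 55.0
```

```bash
for k in 1 2 3 4 5 6; do python3 -m creep '[{"wx":0,"wy":0,"wz":0,"tx":0,"ty":0,"tz":0.5,"gripper":-1},{"wx":0,"wy":0,"wz":0,"tx":0,"ty":0,"tz":1,"gripper":-1},{"wx":0,"wy":0,"wz":0,"tx":0,"ty":0,"tz":1,"gripper":-1}]' | grep -E 'pos|force:' | grep -v grasp; done
```

```text
tool_pos: [0.528, -0.0469, 0.1285]
force: [-0.0, 0.2, -1.0]
tool_pos: [0.528, -0.0469, 0.1275]
force: [0.2, 0.2, -1.2]
tool_pos: [0.5279, -0.0469, 0.1264]
force: [0.4, 0.2, -1.8]
tool_pos: [0.5279, -0.0469, 0.1255]
force: [0.8, 0.9, -2.1]
tool_pos: [0.5279, -0.0468, 0.1244]
force: [-0.6, -0.3, -0.3]
tool_pos: [0.5279, -0.0469, 0.1234]
force: [-0.3, 0.5, -1.2]
```

```bash
for k in 1 2 3 4 5; do python3 -m creep '[{"wx":0,"wy":0,"wz":0,"tx":0,"ty":0,"tz":0.5,"gripper":-1},{"wx":0,"wy":0,"wz":0,"tx":0,"ty":0,"tz":1,"gripper":-1},{"wx":0,"wy":0,"wz":0,"tx":0,"ty":0,"tz":1,"gripper":-1}]' | grep -E 'pos|force:' | grep -v grasp; done
```

```text
tool_pos: [0.5279, -0.0469, 0.1224]
force: [0.1, 0.3, -2.6]
tool_pos: [0.528, -0.0469, 0.1215]
force: [0.4, 0.6, -1.6]
tool_pos: [0.5279, -0.0468, 0.1205]
force: [-0.6, 0.7, -0.7]
tool_pos: [0.5279, -0.0468, 0.1195]
force: [-0.7, -0.2, 0.5]
tool_pos: [0.528, -0.0468, 0.1188]
force: [-1.4, 0.4, 3.4]
```

```bash
for k in 1 2 3 4; do python3 -m creep '[{"wx":0,"wy":0,"wz":0,"tx":0,"ty":0,"tz":0.5,"gripper":-1},{"wx":0,"wy":0,"wz":0,"tx":0,"ty":0,"tz":1,"gripper":-1},{"wx":0,"wy":0,"wz":0,"tx":0,"ty":0,"tz":1,"gripper":-1}]' | grep -E 'pos|force:' | grep -v grasp; done
```

```text
tool_pos: [0.5282, -0.0468, 0.1179]
force: [-2.5, 0.2, 4.8]
tool_pos: [0.5284, -0.0469, 0.1171]
force: [-2.8, -0.0, 5.7]
tool_pos: [0.5285, -0.0469, 0.1164]
force: [-1.3, 0.1, 7.3]
tool_pos: [0.5281, -0.0467, 0.1145]
force: [0.1, 1.0, 2.1]
```

```bash
for k in 1 2 3 4; do python3 -m creep '[{"wx":0,"wy":0,"wz":0,"tx":0,"ty":0,"tz":0.5,"gripper":-1},{"wx":0,"wy":0,"wz":0,"tx":0,"ty":0,"tz":1,"gripper":-1},{"wx":0,"wy":0,"wz":0,"tx":0,"ty":0,"tz":1,"gripper":-1}]' | grep -E 'pos|force:' | grep -v grasp; done
```

```text
tool_pos: [0.5282, -0.0468, 0.1136]
force: [-1.1, 0.4, 3.9]
tool_pos: [0.5282, -0.0468, 0.1127]
force: [-0.1, 1.3, 5.5]
tool_pos: [0.5281, -0.0469, 0.1117]
force: [-1.5, 0.3, 5.1]
tool_pos: [0.5281, -0.0469, 0.1106]
force: [-1.7, 0.6, 4.6]
```

```bash
for k in 1 2 3; do python3 -m creep '[{"wx":0,"wy":0,"wz":0,"tx":0,"ty":0,"tz":0.5,"gripper":-1},{"wx":0,"wy":0,"wz":0,"tx":0,"ty":0,"tz":1,"gripper":-1},{"wx":0,"wy":0,"wz":0,"tx":0,"ty":0,"tz":1,"gripper":-1}]' | grep -E 'pos|force:' | grep -v grasp; done
```

```text
tool_pos: [0.5281, -0.0469, 0.1095]
force: [-1.7, 1.6, 3.5]
tool_pos: [0.5282, -0.047, 0.1083]
force: [0.2, -0.6, 1.5]
tool_pos: [0.5284, -0.047, 0.1081]
force: [-1.6, 0.2, 5.5]
```

```bash
for k in 1 2 3; do python3 -m creep '[{"wx":0,"wy":0,"wz":0,"tx":0,"ty":0,"tz":0.5,"gripper":-1},{"wx":0,"wy":0,"wz":0,"tx":0,"ty":0,"tz":0.5,"gripper":-1}]' | grep -E 'pos|force:' | grep -v grasp; done
```

```text
tool_pos: [0.5285, -0.047, 0.1079]
force: [-2.0, -0.4, 8.4]
tool_pos: [0.5286, -0.047, 0.1077]
force: [-2.4, 0.7, 9.7]
tool_pos: [0.5286, -0.047, 0.1075]
force: [-2.5, 0.2, 11.5]
```

```bash
for k in 1 2 3; do python3 -m creep '[{"wx":0,"wy":0,"wz":0,"tx":0,"ty":0,"tz":0.5,"gripper":-1},{"wx":0,"wy":0,"wz":0,"tx":0,"ty":0,"tz":0.5,"gripper":-1}]' | grep -E 'pos|force:' | grep -v grasp; done
```

```text
tool_pos: [0.5287, -0.0471, 0.1073]
force: [-3.1, 0.3, 12.3]
tool_pos: [0.5288, -0.0471, 0.1071]
force: [-3.5, -0.3, 13.9]
tool_pos: [0.5288, -0.0471, 0.1069]
force: [-4.1, 0.7, 16.6]
```

```bash
python3 -m creep '[{"wx":0,"wy":0,"wz":0,"tx":0,"ty":0,"tz":0,"gripper":-1},{"wx":0,"wy":0,"wz":0,"tx":0,"ty":0,"tz":0,"gripper":-1},{"wx":0,"wy":0,"wz":0,"tx":0,"ty":0,"tz":0,"gripper":-1}]' | grep -E 'pos|force:' | grep -v grasp
for k in 1 2 3 4 5; do python3 -m creep '[{"wx":0,"wy":0,"wz":0,"tx":0,"ty":0,"tz":-0.5,"gripper":-1},{"wx":0,"wy":0,"wz":0,"tx":0,"ty":0,"tz":-1,"gripper":-1}]' | grep -E 'pos|force:' | grep -v grasp; done
```

```text
tool_pos: [0.5288, -0.0471, 0.1069]
force: [-4.1, 0.0, 15.8]
tool_pos: [0.5287, -0.0471, 0.1074]
force: [-3.3, 0.5, 12.2]
tool_pos: [0.5285, -0.047, 0.1078]
force: [-2.6, 0.3, 8.2]
tool_pos: [0.5283, -0.047, 0.1082]
force: [-0.4, -0.9, 3.5]
tool_pos: [0.5281, -0.047, 0.1083]
force: [0.7, -0.5, -1.0]
tool_pos: [0.528, -0.047, 0.1087]
force: [2.7, -0.6, -6.3]
```

```bash
python3 -m creep '[{"wx":0,"wy":0,"wz":0,"tx":0,"ty":0,"tz":-0.5,"gripper":-1},{"wx":0,"wy":0,"wz":0,"tx":0,"ty":0,"tz":-1,"gripper":-1},{"wx":0,"wy":0,"wz":0,"tx":0,"ty":0,"tz":-1,"gripper":-1}]' | grep -E 'pos|force:' | grep -v grasp
```

```text
tool_pos: [0.5277, -0.0469, 0.1094]
force: [4.4, -2.0, -11.5]
```

The pull is about 10 N net. I'll hold it for half a second, then relax to neutral.

```bash
for k in 1 2; do python3 -m creep '[{"wx":0,"wy":0,"wz":0,"tx":0,"ty":0,"tz":0,"gripper":-1},{"wx":0,"wy":0,"wz":0,"tx":0,"ty":0,"tz":0,"gripper":-1},{"wx":0,"wy":0,"wz":0,"tx":0,"ty":0,"tz":0,"gripper":-1}]' | grep -E 'pos|force:' | grep -v grasp; done
python3 -m creep '[{"wx":0,"wy":0,"wz":0,"tx":0,"ty":0,"tz":0.5,"gripper":-1},{"wx":0,"wy":0,"wz":0,"tx":0,"ty":0,"tz":1,"gripper":-1},{"wx":0,"wy":0,"wz":0,"tx":0,"ty":0,"tz":1.7,"gripper":-1},{"wx":0,"wy":0,"wz":0,"tx":0,"ty":0,"tz":2.4,"gripper":-1},{"wx":0,"wy":0,"wz":0,"tx":0,"ty":0,"tz":2.4,"gripper":-1}]' | grep -E 'pos|force:'
```

```text
tool_pos: [0.5277, -0.0469, 0.1098]
force: [4.9, -0.5, -13.6]
tool_pos: [0.5277, -0.0469, 0.1101]
force: [4.8, -0.5, -15.1]
tool_pos: [0.528, -0.047, 0.1088]
force: [0.6, -0.3, -7.5]
grasp_force: 55.0
```

```bash
python3 -m creep '[{"wx":0,"wy":0,"wz":0,"tx":0,"ty":0,"tz":0.6,"gripper":-1},{"wx":0,"wy":0,"wz":0,"tx":0,"ty":0,"tz":1.2,"gripper":-1},{"wx":0,"wy":0,"wz":0,"tx":0,"ty":0,"tz":1.2,"gripper":-1}]' | grep -E 'pos|force:'
```

```text
tool_pos: [0.5283, -0.047, 0.1082]
force: [-2.4, -0.2, 1.6]
grasp_force: 55.0
```

```bash
python3 -m creep '[{"wx":0,"wy":0,"wz":0,"tx":0,"ty":0,"tz":0,"gripper":-0.2},{"wx":0,"wy":0,"wz":0,"tx":0,"ty":0,"tz":0,"gripper":0},{"wx":0,"wy":0,"wz":0,"tx":0,"ty":0,"tz":0,"gripper":0},{"wx":0,"wy":0,"wz":0,"tx":0,"ty":0,"tz":0,"gripper":0},{"wx":0,"wy":0,"wz":0,"tx":0,"ty":0,"tz":0,"gripper":0}]'
```

```text
time_s: 18.42
tool_pos: [0.5281, -0.0467, 0.107]
tool_rot: [180.0, 0.0, 177.2]
force: [0.5, 0.7, -0.3]
grip_width: 0.0419
grasp_force: 0.0
```

```bash
python3 -m creep '[{"wx":0,"wy":0,"wz":0,"tx":0,"ty":0,"tz":-10,"gripper":0},{"wx":0,"wy":0,"wz":0,"tx":0,"ty":0,"tz":-30,"gripper":0},{"wx":0,"wy":0,"wz":0,"tx":0,"ty":0,"tz":-60,"gripper":0},{"wx":0,"wy":0,"wz":0,"tx":0,"ty":0,"tz":-90,"gripper":0},{"wx":0,"wy":0,"wz":0,"tx":0,"ty":0,"tz":-100,"gripper":0}]'
python3 -m creep '[{"wx":0,"wy":0,"wz":0,"tx":-30,"ty":0,"tz":0,"gripper":0},{"wx":0,"wy":0,"wz":0,"tx":-50,"ty":0,"tz":0,"gripper":0},{"wx":0,"wy":0,"wz":0,"tx":-50,"ty":0,"tz":0,"gripper":0},{"wx":0,"wy":0,"wz":0,"tx":-50,"ty":0,"tz":0,"gripper":0},{"wx":0,"wy":0,"wz":0,"tx":-50,"ty":0,"tz":0,"gripper":0}]' | grep pos
python3 - <<'E'
from h import *
o,p,d=snap('wrist'); P=cloud('wrist',o,d)
z=P[...,2]; q=p.astype(int); near=(np.linalg.norm(P[...,:2]-[.528,-.0465],axis=-1)<.03)&(d>0)
t=near&(z>.125)&(z<.15)&(q[...,2]>q[...,0]+30); print('top',t.sum(),np.median(z[t]),cv2.minAreaRect((P[t][:,:2]*1000).astype(np.float32)))
snap('scene','s7.png'); snap('side','sd7.png')
a=cv2.imread('pics/s7.png')[120:220,290:410]; b=cv2.imread('pics/sd7.png')[200:350,280:400]
cv2.imwrite('pics/c7.png',np.hstack([cv2.resize(a,(396,330),interpolation=2),cv2.resize(b,(264,330),interpolation=2)]))
E
```

```text
time_s: 18.83
tool_pos: [0.5303, -0.0472, 0.2122]
tool_rot: [179.9, 0.4, 177.1]
force: [0.3, -0.3, 0.8]
grip_width: 0.0438
grasp_force: 0.0
tool_pos: [0.5772, -0.0495, 0.2066]
top 631 0.14015979661065675 ((528.48583984375, -47.24131774902344), (23.612503051757812, 23.871150970458984), 87.00218963623047)
```

View pics/c7.png

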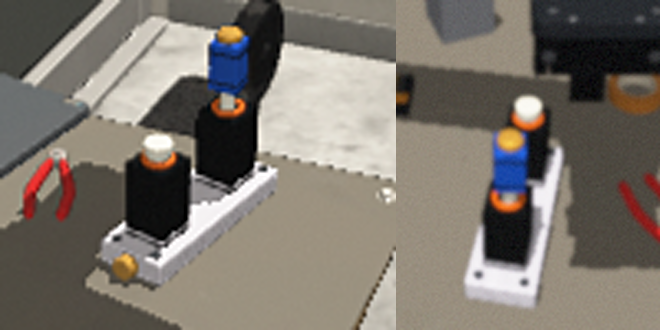

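The silencer stands upright in the open port with its head top at z = 0.140, so the nose is about 48 mm deep, within the lock range. The gripper is clear, so I'll hand in.

```bash
python3 -c "
from h import *
print(env.sign_off())"
```

```text
the job is handed in; nothing more can be done
None
```

The job is handed in (sign-off gave no verdict): the silencer is in the open port, nose about 48 mm deep; the press held at about 17 N, and the tug held for over half a second, creeping from about 10 N to about 14 N, more than the 10 N asked but below the 20 N limit.

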